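# Fit the rack shelf, load the cups and shut the flap

### The job

Fit the missing shelf inside the low galvanised rack: pull its drop-front flap open, hook the two brackets from the wooden caddy into the two slotted uprights and press each down until its clip locks, then lay the tray shelf square and level on both brackets and stand every loose aluminium cup upright in the tray. Finally push the flap shut until the roller catch snaps, and leave the turquoise bucket and the key bowl where they are.

Things in the scene. Friction and masses are not known exactly. Their poses are not given: they have to be found in the camera images.
- rack: Low fixed galvanised rack, 180 deep (x) x 250 wide (y) x 150 high, open at top and back. Origin: centre of its underside; x points from its flap front to the back, y left, z up. Four corner posts, flap between the front ones; at the back two slotted uprights, plates 36 wide, 5 thick, front faces at x=+70, centred at y=+60 and y=-60, tops at z=150. A scoop hangs outside the right rear post.
- seat_left (a point): Front face of the left upright (rack y=+60, z=115): where a bracket's origin lies when locked. Axes as the rack's. Each upright has two slots 13 wide x 24 high (z 66-90 and 100-124; 2.5 spare each side of a claw, 3 above and below when 15 over the seat) and in front at z=53 a spring clip of two sprung pins.
- seat_right (a point): The same on the right upright (rack y=-60, z=115). To fit a bracket: hold it level, in line, 15 above its seat, move along rack +x until its back face meets the upright, then down 15. In the last 10 its bead must be pressed through the clip with about 10 to 20 N; its weight alone does not do it. Teeth then hang behind the plate.
- shelf_place (a point): Rack frame x=+5, y=0, z=115: where the tray shelf's origin lies when the tray rests centrally on both locked brackets, its axes parallel to the rack's (a half turn is the same).
- flap (a joint): Angle of the drop-front flap about its lower edge, rad: 0 shut, upright; grows as its top comes towards rack -x and down; stop at 0.85. A sprung roller in the left front post catches it: snaps shut below about 0.08; 6 to 10 N at the top edge passes it either way. Past the catch the flap (0.4 kg) sinks open by itself and stays. To shut: push up and in on its outer face just below the top edge.
- flap_edge (a point): Middle of the flap's top edge (moves with it). Panel 12 thick, 210 wide, 145 from hinge line to this edge; hinge line at rack x=-80, z=12, along y. No handle: the edge (157 above the table when shut) is straddled from above and pulled from behind; the space behind it is empty at first.
- bracket_a: Loose galvanised bracket, 0.18 kg. Origin: top of its arm, in the plane of its back face, mid width. Arm runs 120 along -x, 20 wide (y), z 0 to -18. Below its back end a 10 x 10 back plate to z=-55, a thin stem, a 10 diameter bead at z=-67. Starts level in a caddy slot, arm underside on the caddy's top.
- bracket_b: Second bracket, identical; either goes in either upright. On both, two hooked claws 8 wide stick 13.5 out of the back face (+x): necks 6 high, undersides at z=-15 and -49, each with a tooth hanging 12 below its neck.
- caddy: Fixed wooden block 110 (x) x 130 (y) x 60 high with two slots 14 wide along x at y=+38 and y=-38, holding the brackets with their x axes along its x. Origin: centre of its underside. Fingers beside an arm must stay above its top.
- tray: Loose galvanised tray shelf, 0.35 kg: 100 (x) x 190 (y), floor 6 thick, rim 22 high in all, 3 thick; central divider 12 thick (y), 90 long (x), top 52 above the underside, to grip it by at its balance point. Origin: centre of its underside. Starts flat on the table.
- cup_a: Aluminium cup with a thick base, 47 across the rim, 44 at the foot, 50 high, 0.10 kg, its floor 10 above the underside, upright on the table. Origin: centre of its underside. One to three cups are there; absent ones read None.
- cup_b: A cup like cup_a.
- cup_c: A cup like cup_a.
- bucket: Closed turquoise bucket with twist cap, 116 across, 146 high, loose; not to be disturbed. Origin: centre of its underside.
- key_bowl: White ceramic bowl, 110 across, 40 high, on a grey mat tile; not to be disturbed. Origin: centre of its underside.
Not all that is in view belongs to the job. There is more than one size of the tray; the one meant has the size given above.

How it is judged:
By the outcome, as a careful person would: the job done as asked, in the order asked, and still so for the second after the job is handed in, with the robot touching nothing.
Of cup_a, cup_b, cup_c only 1 to 3 are there at a start; the rules pass over those that are not, and their reading is None.
At some moment in a run one of cup_a, cup_b, cup_c may be knocked a few centimetres aside while the robot is not near it.
It also fails if it takes over 210 s, if anything falls off the work surface, if the arm or the gripper's body presses on something with over 40 N, if the wrist force passes 120 N, or if a joint passes its speed limit or range.

### The arm

A 6-joint arm with a two-finger parallel gripper is mounted at the origin on the work surface. World frame = base frame: x ahead of the robot, y to its left, z up, the work surface at z = 0. Lengths are in mm, angles in rad, forces in N, time in s.
With the tool pointing down it reaches from about 350 to 975 mm from the base axis. Payload 7.1 kg.
Tool frame: the origin (TCP) lies on the front face of the gripper's body, between the roots of the fingers; the fingertips stand 80 mm ahead of it and the grasp point (between the pads) lies 61 mm ahead of it (env.tips_ahead is the distance from the TCP to the fingertips, in mm); z points along the fingers, y is the direction in which the jaws open and shut (so a half turn about z gives the same grasp; the last joint's range is limited). The gripper opens to 88 mm and grips with 3 to 60 N. Pads are 20 mm wide; open, the fingers measure 115 mm over their backs; the gripper's body (75 mm by 178 mm) begins 61 mm behind the grasp point.
Start: joints at [-1.28, 0.423, 1.63, -0, 1.089, -0.019], TCP at [190.56, -595.225, 302.675] pointing down, gripper open.
Joint ranges: [-3, 3], [-0.9, 2.11], [0.09, 2.58], [-1.31, 4.45], [0.11, 2.69], [-2.54, 2.54]. Speed limits (rad/s): [2.39, 2.39, 3.01, 3.14, 3.14, 3.14].

### API

Orientations are given as a unit quaternion [x, y, z, w].
In Python, from station import env, set_gripper, viewer, workorder gives the robot as it stands. Calls block until the motion is done:
- env.reach(position, orientation): joint-space move of the TCP to a pose.
- env.move_l(position, rot=None, rate=150, f_stop=None): straight line of the TCP; rot=None keeps the orientation; rate is the mean speed in mm/s. With f_stop (N) it stops when the force on the tool has changed by that much, and returns True; else False.
- env.move_joints(angles): joint-space move.
- set_gripper(opening): finger opening in mm; the grip force is fixed at half the most; returns when the fingers have stopped.
- env.hold(seconds).
- env.ik(position, orientation): joint angles nearest the present ones, or None.
- env.read_state(): the state.
- viewer.camera(name): name is "scene" or "top"; returns the picture (400x640x3 uint8, blue, green, red); there is no depth.
- viewer.camera_params(name): a dict with "fx", "fy", "cx", "cy" (pixels), "dist" ([k1, k2, p1, p2, k3] as OpenCV has them; the pictures are not rectified), "pose" (4x4, takes a point from camera to world coordinates). Camera axes: x right, y up, looking along -z (the intrinsics and any distortion apply to the point x, -y, -z); pixel columns grow to the right and rows downward; lengths in mm; the calibration is good to about 2 mm. A picture is of the moment at which its call begins. camera_params takes no time and is no camera call.
A pose or a line that the arm cannot do raises env.IKError and nothing moves.
- workorder.sign_off(): hands the job in, once; it reports no verdict.
The state is a dict: "time_s": time; "qpos": joint angles; "dq": joint speeds; "tau": joint torques, N m; "tool_pos": TCP position; "orientation": TCP orientation; "force": force on the tool from outside, world axes, zero at the start; "wrist_torque": the same for the moment, N m; "width": finger opening in mm.
Only numpy, scipy, OpenCV 4.12 (cv2) and the standard library are available. Lean on these libraries where they do the work, as an engineer would, in place of code of your own. Each camera call takes 0.05 s, during which the arm holds its last target. There are 200 camera calls.

## Working session

There is one attempt and no reset: what is moved stays moved. The work goes in short steps, each a Python script; the robot and the scene stay as the last script left them, time stands still between calls to the robot, and variables do not carry over. Pictures are saved under pics/ and viewed, about 12 in all and at most 16, crops included, and the job is handed in when it is done.

```bash
ls; mkdir -p pics; python3 - <<'E'
from station import env, viewer
import cv2
for n in("scene","top"):
    cv2.imwrite(f"pics/{n}0.png",viewer.camera(n))
    p=viewer.camera_params(n); print(n,{k:(v if k!='pose' else v.round(3).tolist() if hasattr(v,'round') else v) for k,v in p.items()})
s=env.read_state();print(s)
E
```

```text
pics
scene {'fx': 374.1152202883685, 'fy': 374.1152202883685, 'cx': 317.77386728815446, 'cy': 205.2592203148674, 'dist': array([0.00039246, 0.        , 0.        , 0.        , 0.        ]), 'pose': [[0.406, -0.571, 0.713, 1311.365], [0.914, 0.238, -0.33, -350.152], [0.019, 0.786, 0.618, 856.521], [0.0, 0.0, 0.0, 1.0]]}
top {'fx': 448.16840848237814, 'fy': 448.16840848237814, 'cx': 323.0276578205739, 'cy': 207.05006604372937, 'dist': array([-0.1199585,  0.       ,  0.       ,  0.       ,  0.       ]), 'pose': [[0.025, 0.999, -0.049, 361.735], [-1.0, 0.025, 0.003, 56.794], [0.004, 0.048, 0.999, 1620.29], [0.0, 0.0, 0.0, 1.0]]}
{'time_s': 0.1, 'qpos': array([-1.28001077e+00,  4.23767088e-01,  1.63059069e+00,  4.20168080e-05,
        1.08859162e+00, -1.89867436e-02]), 'dq': array([-0.0017355 , -0.00320142, -0.00134288,  0.00116458,  0.00040575,
       -0.00053976]), 'tau': array([-9.64826140e-04, -5.45616102e+01, -2.74325055e+01,  6.45083771e-02,
        1.88683555e-02, -2.26047030e-05]), 'tool_pos': array([ 190.45718524, -594.87315408,  301.98668042]), 'orientation': array([ 9.88030378e-01,  1.54257940e-01, -7.34720647e-05, -6.74637923e-04]), 'force': array([ 0.62001222, -0.1609351 ,  0.05143906]), 'wrist_torque': array([0.03390998, 0.02304435, 0.04838112]), 'width': 87.91144021635975}
```

View pics/top0.png

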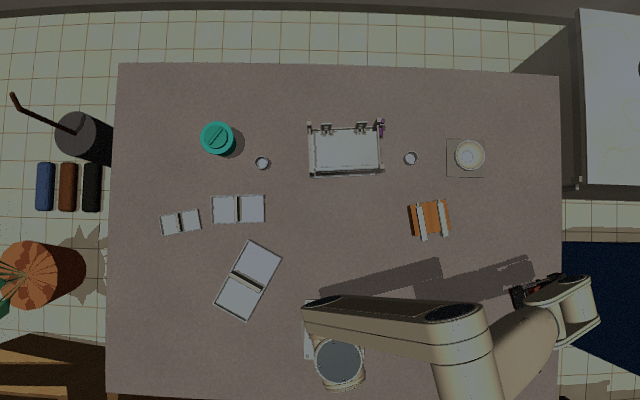

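View pics/scene0.png

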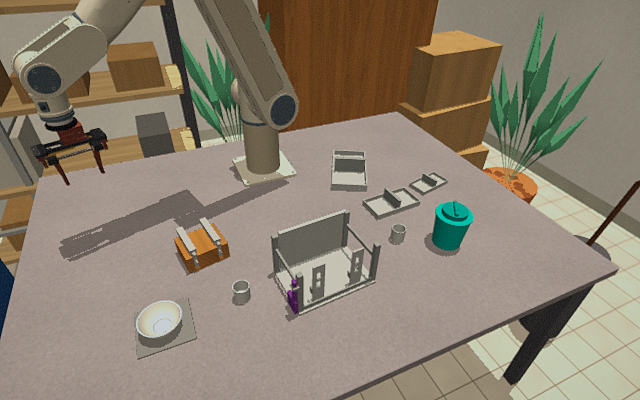

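Candidates in the top picture. Trays: small (180,222), middle (238,209) and large (248,281). At about 3.6 mm/px the middle one is about 190x100, so I choose that. Cups: (262,163) and (410,158). The brackets are in the caddy at (430,220), the rack is at (345,150) with its flap towards the robot, and the purple scoop is at (380,130). Next I check the choice in a close crop.

```bash
cat > h.py <<'E'
import numpy as np, cv2
from scipy.spatial.transform import Rotation as R
from station import env, set_gripper, viewer, workorder
F=np.diag([1,-1,-1.])
def ray(n,px):
    p=viewer.camera_params(n);K=np.array([[p['fx'],0,p['cx']],[0,p['fy'],p['cy']],[0,0,1]])
    u=cv2.undistortPoints(np.array(px,float).reshape(-1,1,2),K,np.array(p['dist'])).reshape(-1,2)
    P=np.array(p['pose']);d=np.c_[u,np.ones(len(u))]@F@P[:3,:3].T
    return P[:3,3],d
def onz(n,px,z):
    o,d=ray(n,px); return o+d*((z-o[2])/d[:,2])[:,None]
def proj(n,X):
    p=viewer.camera_params(n);K=np.array([[p['fx'],0,p['cx']],[0,p['fy'],p['cy']],[0,0,1]])
    P=np.array(p['pose']);c=(np.array(X,float).reshape(-1,3)-P[:3,3])@P[:3,:3]@F
    return cv2.projectPoints(c,np.zeros(3),np.zeros(3),K,np.array(p['dist']))[0].reshape(-1,2)
E
python3 - <<'E'
import cv2
t=cv2.imread('pics/top0.png')
a=t[110:250,290:480]; cv2.imwrite('pics/c1.png',cv2.resize(a,None,fx=4.2,fy=4.2,interpolation=cv2.INTER_CUBIC))
b=t[110:330,150:290]; cv2.imwrite('pics/c2.png',cv2.resize(b,None,fx=2.7,fy=2.7,interpolation=cv2.INTER_CUBIC))
s=cv2.imread('pics/scene0.png')[190:340,160:400]; cv2.imwrite('pics/c3.png',cv2.resize(s,None,fx=3.3,fy=3.3,interpolation=cv2.INTER_CUBIC))
E
```

```text
(no output)
```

View pics/c1.png

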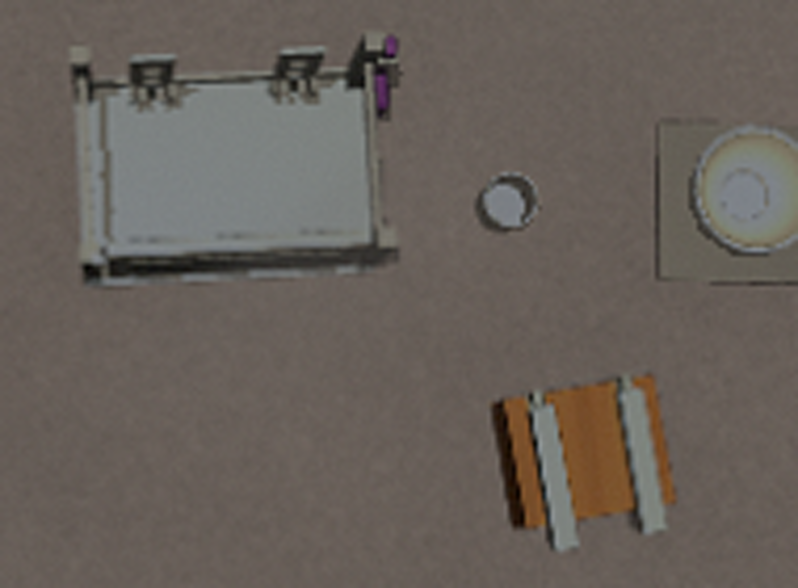

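View pics/c2.png

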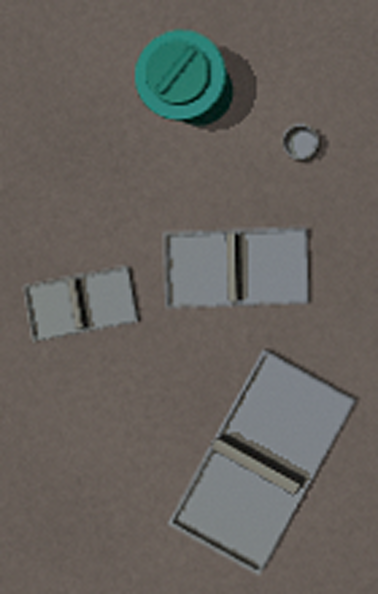

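View pics/c3.png

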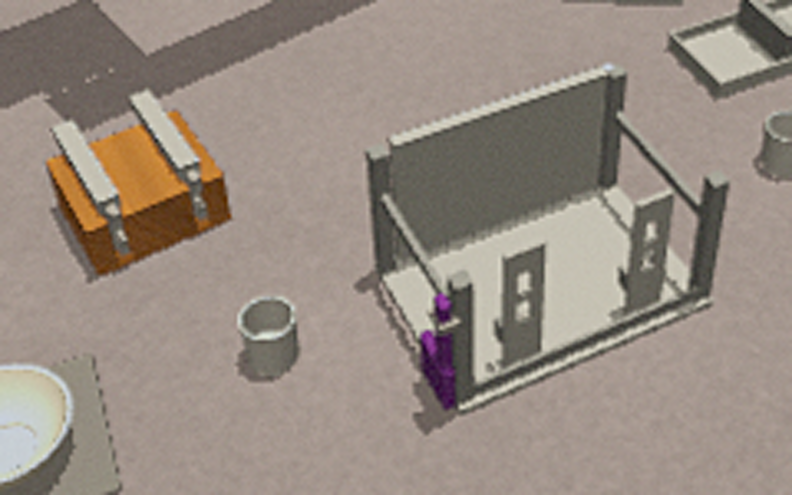

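The crops confirm the middle tray (about 190x100), two cups, and brackets with their claws pointing away from the robot. Flap towards the robot, scoop at the right rear post. Now measurements.

```bash
cat > meas.py <<'E'
from h import *
def avg(n,k=4): return np.mean([viewer.camera(n).astype(np.float32) for _ in range(k)],0)
if __name__=="__main__":
    t=avg('top');s=avg('scene');np.save('pics/t.npy',t);np.save('pics/s.npy',s)
    S=4
    def comps(im,box,f,amin):
        x0,y0,x1,y1=box;a=cv2.resize(im[y0:y1,x0:x1],None,fx=S,fy=S,interpolation=cv2.INTER_LINEAR)
        m=f(a).astype(np.uint8)
        cs,_=cv2.findContours(m,cv2.RETR_EXTERNAL,cv2.CHAIN_APPROX_NONE)
        return [((c.reshape(-1,2)+.5)/S-.5+[x0,y0]).astype(np.float32) for c in cs if cv2.contourArea(c)>amin*S*S]
    print('table',t[240,300],'tray',t[208,225],'br',t[215,423],'cup',t[158,411], 'rack',t[150,340])
    # metal = not brown: b-r
    metal=lambda a:(a[...,0]-a[...,2]>-4)&(a.mean(2)>70)
    for nm,box,z in(('tray',(205,185,275,230),22),('brs',(400,190,460,250),78),('cupR',(398,145,424,172),50),('cupL',(250,150,275,175),50)):
        for c in comps(t,box,metal,15):
            r=cv2.minAreaRect(c);b=onz('top',cv2.boxPoints(r),z)
            w=onz('top',c,z)[:,:2].astype(np.float32);rr=cv2.minAreaRect(w);cc=cv2.minEnclosingCircle(w)
            print(nm,np.round(rr[0],1),np.round(rr[1],1),round(rr[2],2),'circ',np.round(cc[0],1),round(cc[1],1),'px',np.round(r[0],1))
    teal=lambda a:(a[...,1]-a[...,2]>40)
    orange=lambda a:(a[...,2]-a[...,0]>40)
    for nm,box,f,z in(('bucket',(190,110,250,170),teal,146),('caddy',(400,190,460,250),orange,60)):
        for c in comps(t,box,f,15):
            w=onz('top',c,z)[:,:2].astype(np.float32);rr=cv2.minAreaRect(w);cc=cv2.minEnclosingCircle(w)
            print(nm,np.round(rr[0],1),np.round(rr[1],1),round(rr[2],2),'circ',np.round(cc[0],1),round(cc[1],1))
    a=t[112:186,298:394];a=cv2.resize(np.clip(a*1.4,0,255).astype(np.uint8),None,fx=8,fy=8,interpolation=cv2.INTER_NEAREST);cv2.imwrite('pics/d1.png',a)
    a=s[206:316,266:386];a=cv2.resize(np.clip(a*1.2,0,255).astype(np.uint8),None,fx=6,fy=5.4,interpolation=cv2.INTER_NEAREST)
    a=s[206:316,266:386];a=cv2.resize(np.clip(a*1.2,0,255).astype(np.uint8),None,fx=5.4,fy=5.4,interpolation=cv2.INTER_NEAREST);cv2.imwrite('pics/d2.png',a)
E
python3 meas.py
```

```text
table [ 85.75  92.25 100.5 ] tray [134.25 131.   125.25] br [ 93.   107.75 121.25] cup [132.   126.5  122.75] rack [130.5  131.   125.75]
tray [426.  360.2] [102.5 192.6] 3.26 circ [426.2 360.1] 106.8 px [237.  208.6]
brs [ 389.4 -289.5] [121.4  20.6] 11.7 circ [ 389.2 -288.2] 60.7 px [421.2 223.2]
brs [ 406.6 -362.3] [124.4  20.7] 12.12 circ [ 405.5 -357.6] 62.2 px [442.  218.7]
cupR [ 618.6 -253.3] [45.6 34.9] 52.46 circ [ 622.1 -255.6] 23.9 px [410.2 158.4]
cupL [587.9 272.8] [35.4 45. ] 46.59 circ [590.6 275. ] 23.5 px [261.6 163.1]
bucket [658.  415.3] [113.3 112.4] 46.83 circ [658.7 415.1] 57.8
caddy [ 401.5 -269.2] [109.9  21.4] 9.8 circ [ 401.7 -270.8] 55.2
caddy [ 412.2 -325. ] [110.1  61.2] 10.83 circ [ 412.8 -324.6] 60.5
caddy [ 423.5 -382.2] [110.   18.8] 14.95 circ [ 422.7 -379.2] 55.1
```

View pics/d1.png

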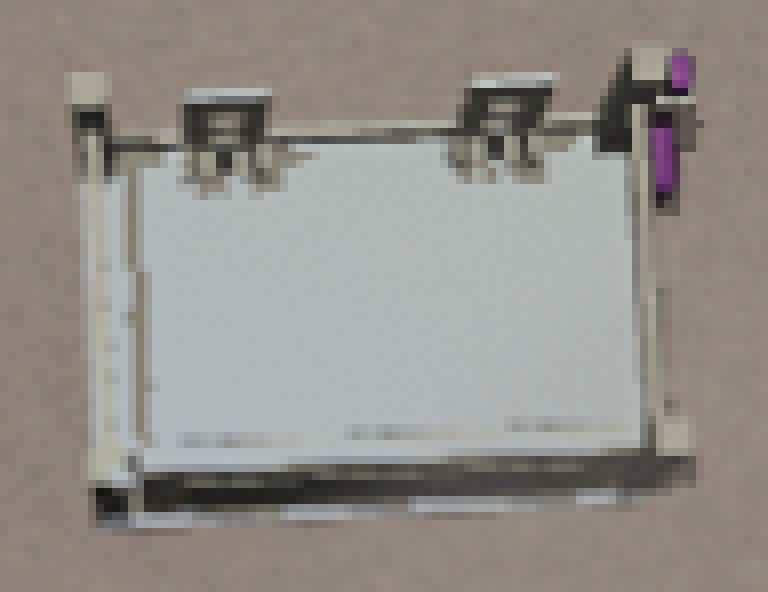

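View pics/d2.png

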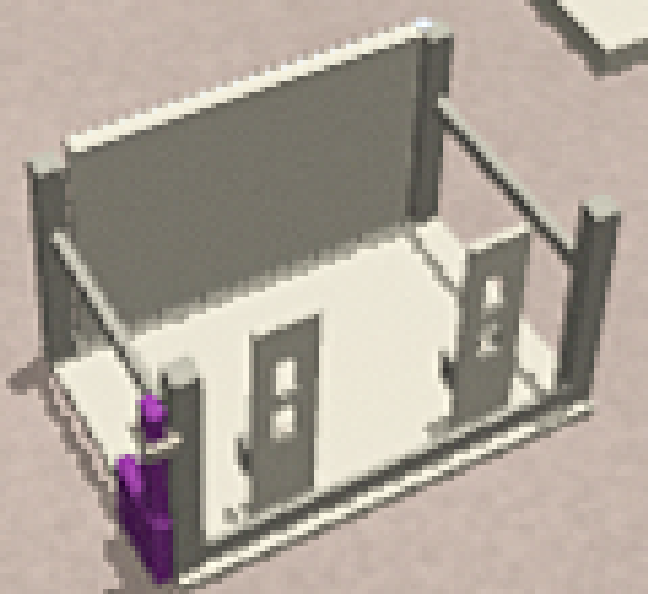

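The enlarged views show upright tops at d1 (227,96) and (515,81), rear posts at (86,88) and (650,63), and scene back-top edges at d2 (498,242) and (286,327). Now the rack pose from both views.

```bash
python3 - <<'E'
from h import *
T=lambda u,v:(298+u/8-.5,112+v/8-.5)
S=lambda u,v:(266+u/5.4-.5,206+v/5.4-.5)
print('top uprights L,R',onz('top',[T(227,96),T(515,81)],150).round(1).tolist())
print('top rear posts',onz('top',[T(86,88),T(650,63)],150).round(1).tolist())
print('top front R post',onz('top',[T(674,435)],150).round(1).tolist())
print('scene upr back-top L,R',onz('scene',[S(498,239),S(286,325)],150).round(1).tolist())
print('scene post tops RL,RR,FL,FR',onz('scene',[S(601,207),S(183,373),S(433,32),S(46,162)],150).round(1).tolist())
print('scene flap top edge L..R',onz('scene',[S(420,28),S(70,147)],157).round(1).tolist())
print('scene base back edge',onz('scene',[S(590,410),S(185,585)],0).round(1).tolist())
# scene estimate of cups & bracket back tops
s=np.load('pics/s.npy')
o1,d1=ray('top',[T(227,96),T(515,81)]);o2,d2=ray('scene',[S(498,241),S(286,327)])
for a,b in zip(d1,d2):
    A=np.c_[a,-b];k=np.linalg.lstsq(A,o2-o1,rcond=None)[0];print('tri',(o1+a*k[0]).round(1),(o2+b*k[1]).round(1))
E
```

```text
top uprights L,R [[711.7, 49.8, 150.0], [721.5, -70.1, 150.0]]
top rear posts [[713.6, 108.5, 150.0], [730.9, -126.4, 150.0]]
top front R post [[574.5, -138.7, 150.0]]
scene upr back-top L,R [[711.9, 47.2, 150.0], [723.0, -72.2, 150.0]]
scene post tops RL,RR,FL,FR [[712.2, 105.9, 150.0], [731.5, -127.6, 150.0], [555.5, 91.9, 150.0], [572.9, -139.7, 150.0]]
scene flap top edge L..R [[557.1, 82.5, 157.0], [574.3, -126.9, 157.0]]
scene base back edge [[720.0, 114.4, 0.0], [737.8, -130.9, 0.0]]
tri [712.2  49.8 148. ] [711.2  47.8 147.7]
tri [722.2 -70.3 147.1] [721.7 -71.6 147. ]
```

```bash
cat >> h.py <<'E'
TH=0.0785; C=np.array([643.5,-17.0])
def q(a): return np.array([np.cos(a/2),np.sin(a/2),0,0])
def rk(x,y,z,tip=80.):   # rack coords of fingertip -> TCP
    c,s=np.cos(TH),np.sin(TH); return np.array([C[0]+c*x-s*y,C[1]+s*x+c*y,z+tip])
def rkinv(p):
    c,s=np.cos(TH),np.sin(TH); d=np.array(p[:2])-C; return np.array([c*d[0]+s*d[1],-s*d[0]+c*d[1],p[2]])
def st(m=''):
    s=env.read_state();print(m,'t',round(s['time_s'],1),'p',s['tool_pos'].round(1),'F',s['force'].round(1),'w',round(s['width'],1));return s
E
python3 - <<'E'
from h import *
set_gripper(0)
env.reach(rk(-40,0,230),q(TH)); st('above')
env.move_l(rk(-40,0,136),rate=150); st('down')
for x in(-66,-80,-95,-112): env.move_l(rk(x,0,136),rate=60); st(x)
env.move_l(rk(-105,0,136),rate=60)
env.move_l(rk(-105,0,260),rate=300); st('up')
env.reach([420,-150,320],q(TH))
t=viewer.camera('top');s=viewer.camera('scene');cv2.imwrite('pics/t1.png',t);cv2.imwrite('pics/s1.png',s)
a=cv2.resize(s[190:330,240:400],None,fx=3,fy=3);b=cv2.resize(t[105:245,290:470],None,fx=1.9,fy=3)
cv2.imwrite('pics/e1.png',np.hstack([a,cv2.resize(t[105:210,295:400],(315,420)) if 0 else cv2.resize(t[105:205,295:385],(310,420))]))
st()
E
```

```text
above t 4.3 p [603.6 -20.9 310. ] F [ 0.6  0.3 -0.2] w 0.3
down t 5.1 p [604.1 -20.3 216.6] F [ 0.4 -0.3  0. ] w 0.2
-66 t 5.7 p [578.5 -22.2 216.9] F [ 5.2  0.9 -2.6] w 0.5
-80 t 6.1 p [563.  -23.3 216.2] F [ 0.4 -0.2 -0.6] w 0.4
-95 t 6.5 p [548.3 -24.5 216. ] F [ 0.6  0.  -0.2] w 0.2
-112 t 6.9 p [531.6 -25.8 216.1] F [-0.3 -0.1 -0. ] w 0.5
up t 7.8 p [538.7 -25.2 340.4] F [-0.2 -0.  -0.7] w 0.6
 t 8.6 p [ 421.2 -149.5  320. ] F [ 0.6 -1.4  0.1] w 0.6
```

View pics/e1.png

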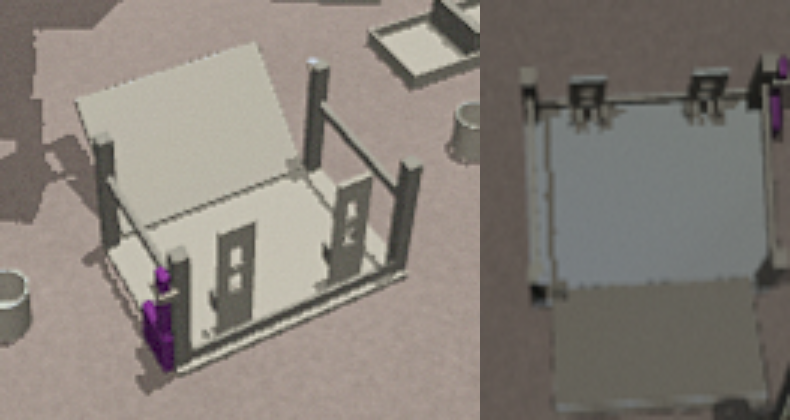

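Flap is fully open (e1, left half). Now the first bracket: grip near its back end and carry it to the left upright.

```bash
cat >> h.py <<'E'
AB=0.205
def grab_bracket(cx,cy,back):
    u=np.array([np.cos(AB),np.sin(AB)]); g=np.array([cx,cy])+u*(back-18)
    set_gripper(50)
    env.reach([*g,230],q(AB)); env.move_l([*g,160],rate=200)
    print('hit',env.move_l([*g,143.2],rate=60,f_stop=15)); st('down')
    set_gripper(5); env.hold(.2); s=st('grip')
    env.move_l([*g,330],rate=250); st('lift'); return s
E
python3 - <<'E'
from h import *
grab_bracket(389.4,-289.5,60)
env.reach(rk(20,60,250),q(TH)); st('over')
env.move_l(rk(20,60,160),rate=200); 
t=viewer.camera('top');s=viewer.camera('scene');cv2.imwrite('pics/t2.png',t);cv2.imwrite('pics/s2.png',s);st()
print(proj('scene',[rk(20,60,160,0)]))
a=cv2.resize(s[175:315,270:400],None,fx=4,fy=4,interpolation=cv2.INTER_CUBIC);cv2.imwrite('pics/e2.png',a)
E
```

```text
hit False
down t 11.1 p [ 430.4 -280.9  143.1] F [-0.4 -0.5 -0.6] w 50.1
grip t 11.9 p [ 430.9 -281.7  143.6] F [-1.  -5.4  1.3] w 19.8
lift t 12.8 p [ 429.8 -280.3  328.4] F [ 0.4  0.7 -2.5] w 19.9
over t 14.2 p [658.4  43.3 329.7] F [-0.9  0.1 -2. ] w 19.5
 t 14.9 p [659.8  44.1 242. ] F [-0.4  0.8 -2.2] w 19.6
[[347.79571168 234.73884429]]
```

View pics/e2.png

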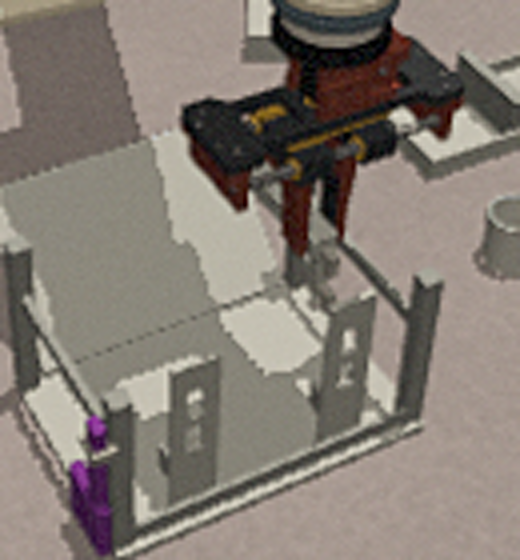

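```bash
cat >> h.py <<'E'
def rs(m=''):
    s=env.read_state();print(m,'t',round(s['time_s'],1),'rack',rkinv(s['tool_pos']).round(1),'F',s['force'].round(1),'T',s['wrist_torque'].round(2),'w',round(s['width'],1));return s
E
python3 - <<'E'
from h import *
env.move_l(rk(22,60,115.6),rate=150); env.hold(.3); rs('ready')
print(env.move_l(rk(58,60,115.6),rate=25,f_stop=8)); rs('contact'); env.hold(.2); rs()
E
```

```text
ready t 15.7 rack [ 22.4  60.  196.6] F [-0.2 -0.1 -2.2] T [ 0.04 -0.03 -0.04] w 20.0
True
contact t 17.0 rack [ 54.8  60.  194.6] F [-0.4  0.4 -2.2] T [ 0.05 -0.06  0.04] w 19.7
 t 17.2 rack [ 54.3  60.1 193.9] F [-0.3  0.2 -2.9] T [ 0.02 -0.09  0.03] w 19.8
```

```bash
python3 - <<'E'
from h import *
h=env.move_l(rk(57,60,114.6),rate=15,f_stop=6); s=rs(f'push {h}')
x=rkinv(s['tool_pos'])[0]
for z in(110,106,103,100,97,95):
    h=env.move_l(rk(x,60,z),rate=20,f_stop=40); rs(f'{z} {h}')
    if h: break
t=viewer.camera('top');s=viewer.camera('scene');cv2.imwrite('pics/s3.png',s)
cv2.imwrite('pics/e3.png',cv2.resize(s[175:315,270:400],None,fx=4,fy=4,interpolation=cv2.INTER_CUBIC))
E
```

```text
push True t 17.4 rack [ 55.2  60.  193.2] F [-0.2 -0.5 -2.6] T [ 0.06 -0.11 -0.07] w 20.0
110 False t 17.7 rack [ 55.3  60.4 189.7] F [ 1.1  2.  -1.7] T [ 0.58 -0.25  0.  ] w 19.7
106 False t 18.0 rack [ 55.4  60.  185.6] F [ 2.5  2.7 -2.5] T [ 0.55 -0.62  0.05] w 19.6
103 False t 18.3 rack [ 55.2  60.1 182.3] F [ 2.9  1.6 -6. ] T [ 0.55 -0.9   0.03] w 20.0
100 False t 18.6 rack [ 55.4  60.1 180.5] F [0.8 2.1 2.3] T [ 0.63 -0.19 -0.02] w 19.6
97 False t 18.9 rack [ 55.4  60.1 180.1] F [-7.2  2.6 21. ] T [0.47 1.09 0.04] w 20.0
95 False t 19.2 rack [ 55.7  60.1 179.4] F [-9.8  2.1 27.6] T [ 0.49  1.44 -0.02] w 20.1
```

Bracket pressed to a hard stop at the expected height. Release, then check the arm's height by pressing on top with closed fingers.

```bash
cat >> h.py <<'E'
def release_press(y,xt):
    set_gripper(34); env.move_l(rk(xt,y,150),rate=150); set_gripper(0)
    h=env.move_l(rk(xt,y,108),rate=40,f_stop=28); rs(f'press back {h}')
    env.move_l(rk(xt,y,150),rate=200)
    env.move_l(rk(xt-85,y,150),rate=300)
    h=env.move_l(rk(xt-85,y,106),rate=50,f_stop=4); rs(f'touch front {h}')
    env.move_l(rk(xt-85,y,240),rate=300)
E
python3 - <<'E'
from h import *
release_press(60,55)
env.reach(rk(-170,-150,260),q(TH))
s=viewer.camera('scene');cv2.imwrite('pics/s4.png',s)
cv2.imwrite('pics/e4.png',cv2.resize(s[190:310,260:390],None,fx=5,fy=5,interpolation=cv2.INTER_CUBIC))
E
```

```text
press back True t 21.8 rack [ 54.8  60.  195. ] F [-1.9  0.3  7. ] T [-0.01  0.4  -0.04] w 0.4
touch front True t 23.2 rack [-30.7  60.  191.6] F [-2.6 -0.2  6.6] T [-0.01  0.23  0.01] w 0.4
```

View pics/e4.png

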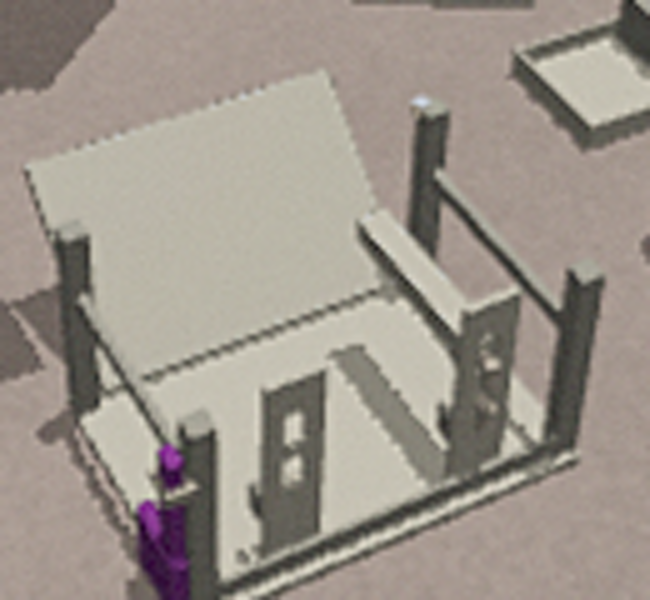

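First bracket is locked: the back of its arm reads z=115. Second bracket to the right upright.

```bash
python3 - <<'E'
from h import *
Y=-59.4
s=grab_bracket(406.6,-362.3,59); zt=s['tool_pos'][2]-78+130-80   # tip z at seat+15
env.reach(rk(20,Y,250),q(TH)); env.move_l(rk(20,Y,zt+15),rate=200); env.move_l(rk(22,Y,zt),rate=80); env.hold(.2); rs(f'ready {zt:.1f}')
h=env.move_l(rk(60,Y,zt),rate=25,f_stop=8); s=rs(f'contact {h}')
h=env.move_l(rk(62,Y,zt),rate=15,f_stop=6); s=rs(f'push {h}')
x=rkinv(s['tool_pos'])[0]
if x>48 and h:
  for z in(-4,-8,-11,-14,-17,-20):
    h=env.move_l(rk(x,Y,zt+z),rate=20,f_stop=40); rs(f'{z} {h}')
    if h: break
E
```

```text
hit False
down t 27.6 p [ 446.6 -353.9  143.1] F [-0.4 -0.   0.1] w 50.3
grip t 28.3 p [ 447.3 -355.6  143.9] F [-0.7 -6.2  0.8] w 19.8
lift t 29.2 p [ 446.1 -353.4  328.4] F [-0.2  0.9 -1.2] w 19.7
ready 115.9 t 31.9 rack [ 22.2 -59.4 196.2] F [ 0.  0. -2.] T [-0.01 -0.12  0.01] w 19.5
contact True t 33.1 rack [ 55.  -59.3 195. ] F [ 0.4 -0.4 -2.1] T [ 0.08 -0.03 -0.05] w 20.1
push True t 33.4 rack [ 55.4 -59.1 193.7] F [ 0.2  0.  -1.1] T [ 0.01 -0.07  0.03] w 19.4
-4 False t 33.6 rack [ 55.2 -59.3 191.4] F [-0.6 -0.3 -1.9] T [ 0.03 -0.07 -0.03] w 19.8
-8 False t 34.0 rack [ 55.6 -59.2 187.8] F [ 1.9  1.8 -0.3] T [ 0.4  -0.25  0.02] w 19.5
-11 False t 34.3 rack [ 55.5 -59.3 184.4] F [ 2.1  1.6 -3.1] T [ 0.41 -0.64 -0.04] w 19.8
-14 False t 34.6 rack [ 55.3 -59.2 181.3] F [ 2.3  2.5 -4.2] T [ 0.59 -0.62 -0.03] w 20.0
-17 False t 34.9 rack [ 55.4 -59.3 180.5] F [-3.3  3.7  9. ] T [0.57 0.39 0.04] w 19.7
-20 False t 35.2 rack [ 55.6 -59.4 180. ] F [-8.4  3.7 23.5] T [0.69 1.51 0.05] w 20.1
```

```bash
python3 - <<'E'
from h import *
release_press(-59.4,55)
env.move_l(rk(35,0,190),rate=400)
env.move_l(rk(40,60,190),rate=250);env.move_l(rk(45,60,128),rate=200);env.hold(.2)
h=env.move_l(rk(75,60,128),rate=12,f_stop=5);rs(f'x touch L {h}')
env.move_l(rk(45,60,170),rate=250);env.move_l(rk(45,-60,170),rate=250);env.move_l(rk(45,-60,128),rate=200);env.hold(.2)
h=env.move_l(rk(75,-60,128),rate=12,f_stop=5);rs(f'x touch R {h}')
env.move_l(rk(45,-60,170),rate=250);env.move_l(rk(72,0,170),rate=250);env.move_l(rk(72,0,132),rate=200);env.hold(.2)
env.move_l(rk(72,18,132),rate=120)
h=env.move_l(rk(72,40,132),rate=12,f_stop=5);rs(f'y touch L {h}')
env.move_l(rk(72,-18,132),rate=150);env.hold(.2)
h=env.move_l(rk(72,-40,132),rate=12,f_stop=5);rs(f'y touch R {h}')
env.move_l(rk(72,0,132),rate=150);env.move_l(rk(72,0,260),rate=300)
E
```

```text
press back True t 37.6 rack [ 54.8 -59.4 195. ] F [-3.4 -0.2  7.5] T [0.1  0.36 0.01] w 0.1
touch front True t 39.1 rack [-30.7 -59.2 191.9] F [-1.5 -0.4  5.8] T [-0.05  0.18 -0.01] w 0.4
x touch L True t 42.5 rack [ 60.6  60.  207.4] F [ 0.3 -0.1 -0.6] T [ 0.03  0.03 -0.05] w 0.4
x touch R True t 45.5 rack [ 60.5 -59.9 207.4] F [0.6 0.8 0.4] T [ 0.05  0.02 -0.01] w 0.4
y touch L True t 48.3 rack [ 71.8  33.1 211.6] F [ 0.  -1.4  1.4] T [-0.19 -0.05  0.01] w 0.4
y touch R True t 50.1 rack [ 71.8 -32.5 211.5] F [-0.3  1.7  0.4] T [ 0.15 -0.08  0.01] w 0.2
```

Touch checks show the rack pose is good to about 0.5 mm, and both arms read z=115. Now the tray.

```bash
python3 - <<'E'
from h import *
a=np.deg2rad(3.26);g=[425.0,359.5]
set_gripper(44)
env.reach([*g,220],q(a)); env.move_l([*g,140],rate=200)
print(env.move_l([*g,91],rate=80,f_stop=12)); st('down')
set_gripper(3);env.hold(.2);s=st('grip')
env.move_l([*g,330],rate=200);st('lift')
tip0=s['tool_pos'][2]-80
env.reach(rk(5,0.3,260),q(TH));env.hold(.2);rs('over')
t=viewer.camera('top');s=viewer.camera('scene');cv2.imwrite('pics/t5.png',t);cv2.imwrite('pics/s5.png',s)
env.move_l(rk(5,0.3,115+tip0+8),rate=150);env.hold(.2);rs('near')
h=env.move_l(rk(5,0.3,115+tip0-3),rate=15,f_stop=5);rs(f'land {h}')
s=viewer.camera('scene');cv2.imwrite('pics/s6.png',s)
t=viewer.camera('top');cv2.imwrite('pics/t6.png',t)
cv2.imwrite('pics/e6.png',cv2.resize(s[175:315,260:400],None,fx=4,fy=4,interpolation=cv2.INTER_CUBIC))
E
```

```text
False
down t 55.0 p [425.  359.6  90.9] F [ 0.1 -0.   0.4] w 43.8
grip t 55.8 p [425.1 359.6  91.2] F [-1.6  0.2  4.4] w 11.9
lift t 57.1 p [424.4 359.  328.7] F [-0.8 -0.6 -4.4] w 11.8
over t 58.9 rack [  5.    1.4 340.1] F [ 0.2  0.6 -4. ] T [0.04 0.02 0.01] w 12.1
near t 60.2 rack [5.500e+00 2.000e-01 2.153e+02] F [-0.   0.3 -3.6] T [-0.03  0.02 -0.02] w 11.7
land True t 60.8 rack [  4.7   0.3 205.4] F [-1.4  0.   3.6] T [-0.03 -0.26  0.05] w 11.9
```

View pics/e6.png

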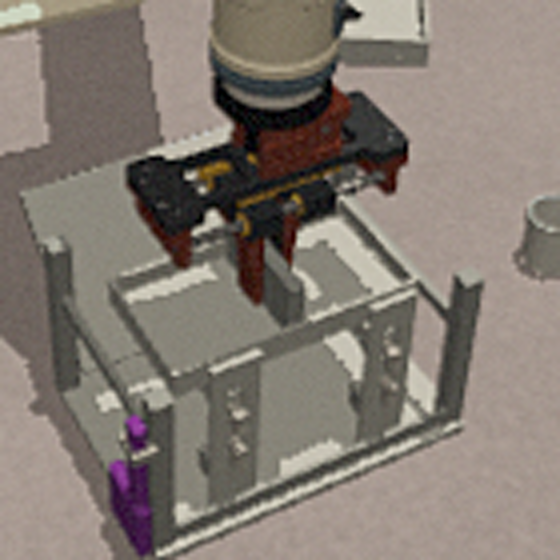

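Tray rests on both brackets (land at underside z≈114). Release, withdraw, and measure tray and cups again from above.

```bash
cat > look.py <<'E'
from h import *
from meas import avg
def cups(t):
    out=[]
    S=4
    for box in((235,140,290,190),(390,135,435,185)):
        x0,y0,x1,y1=box;a=cv2.resize(t[y0:y1,x0:x1],None,fx=S,fy=S,interpolation=cv2.INTER_LINEAR)
        m=((a[...,0]-a[...,2]>-4)&(a.mean(2)>70)).astype(np.uint8)
        cs,_=cv2.findContours(m,cv2.RETR_EXTERNAL,cv2.CHAIN_APPROX_NONE)
        c=max(cs,key=cv2.contourArea).reshape(-1,2)
        px=((c+.5)/S-.5+[x0,y0]).astype(np.float32)
        w=onz('top',px,50)[:,:2].astype(np.float32);cc=cv2.minEnclosingCircle(w);out.append((np.round(cc[0],1),round(cc[1],1)))
    return out
E
python3 - <<'E'
from look import *
set_gripper(30);env.move_l(rk(5,.3,260),rate=250);rs()
env.reach([430,60,330],q(TH))
t=avg('top',3);s=avg('scene',1);np.save('pics/t7.npy',t);cv2.imwrite('pics/s7.png',s)
print('cups',cups(t))
a=t[112:186,298:394];a=cv2.resize(np.clip(a*1.4,0,255).astype(np.uint8),None,fx=8,fy=8,interpolation=cv2.INTER_NEAREST)
b=s[195:315,255:400];b=cv2.resize(b.astype(np.uint8),None,fx=5,fy=5,interpolation=cv2.INTER_CUBIC)
P=[rk(5+dx,dy,137,0) for dx,dy in((50,95),(50,-95),(-50,-95),(-50,95))]
pt=((proj('top',P)-[298,112]+.5)*8).astype(np.int32);ps=((proj('scene',P)-[255,195]+.5)*5).astype(np.int32)
for im,p in((a,pt),(b,ps)):
    for x in p: cv2.circle(im,tuple(map(int,x)),3,(0,0,255),1)
cv2.imwrite('pics/e7.png',cv2.resize(np.hstack([cv2.resize(a,(768,592))[:, :],cv2.resize(b,(725,600))[:592]]),None,fx=.53,fy=.53))
cv2.imwrite('pics/e7.png',np.vstack([cv2.resize(a,(384,296)),cv2.resize(b,(384,304))]) if 0 else cv2.resize(a,None,fx=1,fy=1))
cv2.imwrite('pics/e8.png',b)
E
```

```text
t 62.1 rack [  4.3   0.4 338.8] F [-0.8 -0.  -1.1] T [ 0.   -0.01  0.03] w 30.2
cups [(array([590. , 274.8]), 23.5), (array([ 621.6, -253.3]), 23.3)][ WARN:0@6.380] global loadsave.cpp:1063 imwrite_ Unsupported depth image for selected encoder is fallbacked to CV_8U.
```

View pics/e7.png

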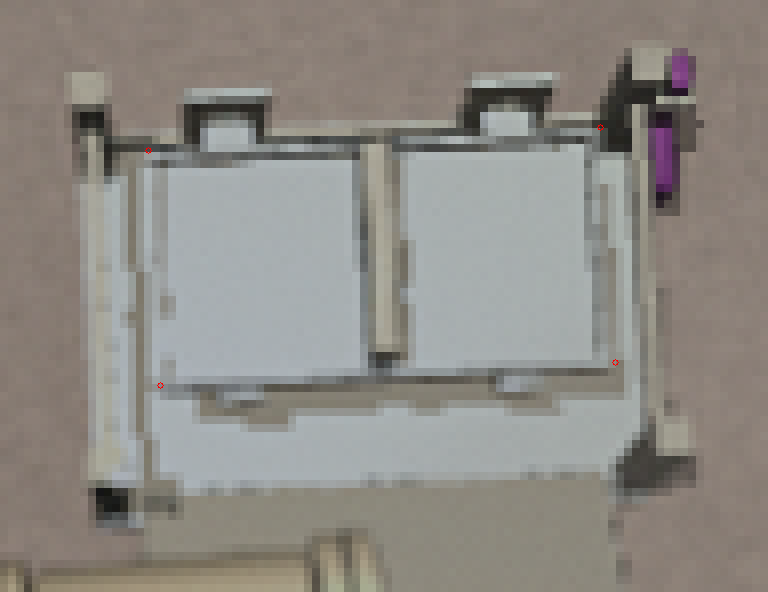

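The tray sits centred within about 2 mm of the projected corners (red dots) and its divider is parallel to the rack within about 1°. Now the left cup.

```bash
cat > cup.py <<'E'
from look import *
A=TH+np.pi/2
def take(g,y):
    set_gripper(88)
    env.reach([*g,230],q(A)); env.move_l([*g,160],rate=200)
    print('hit',env.move_l([*g,104],rate=80,f_stop=8))
    set_gripper(30);env.hold(.2);s=st('grip')
    if s['width']<40: print('MISSED');return False
    tip=s['tool_pos'][2]-80
    env.move_l([*g,340],rate=250);st('lift')
    env.reach(rk(5,y,250),q(A));env.hold(.2)
    env.move_l(rk(5,y,121+tip+10),rate=150);env.hold(.2);rs('near')
    h=env.move_l(rk(5,y,121+tip-3),rate=15,f_stop=3.5);rs(f'land {h} tip0 {tip:.1f}')
    set_gripper(64);env.move_l(rk(5,y,260),rate=150);rs('up')
E
python3 - <<'E'
from cup import *
take([590.0,274.8],50)
env.reach([430,60,330],q(TH))
t=avg('top',3);print(cups(t)[1]);cv2.imwrite('pics/t8.png',t.astype(np.uint8))
E
```

```text
hit False
grip t 67.7 p [590.3 274.9 104.2] F [1.5 0.9 1.7] w 44.8
lift t 68.8 p [589.2 274.5 338.3] F [ 1.1 -0.3 -0.5] w 45.3
near t 70.9 rack [  5.5  50.  236.4] F [-0.5  0.5 -0.4] T [ 0.   -0.14  0.06] w 45.2
land True tip0 24.2 t 71.7 rack [  4.8  50.  223. ] F [-2.1  0.2  4.4] T [-0.02 -0.13  0.02] w 45.8
up t 73.1 rack [  4.5  50.  339. ] F [-0.2  0.1 -0.6] T [-0.02 -0.12  0.03] w 64.1Traceback (most recent call last):
  File "<stdin>", line 4, in <module>
  File "look.py", line 10, in cups
    c=max(cs,key=cv2.contourArea).reshape(-1,2)
      ~~~^^^^^^^^^^^^^^^^^^^^^^^^
ValueError: max() iterable argument is empty
```

```bash
sed -i 's/^        c=max/        if not cs: out.append(None); continue\n        c=max/' look.py; python3 - <<'E'
from cup import *
t=avg('top',2);c=cups(t);print(c)
g=c[1][0]
if 22<c[1][1]<25 : take([float(g[0]),float(g[1])],-50)
env.reach([430,-150,330],q(TH))
t=avg('top',2);s=avg('scene',2)
cv2.imwrite('pics/t9.png',t.astype(np.uint8));cv2.imwrite('pics/s9.png',s.astype(np.uint8));print(cups(t))
b=cv2.resize(s[185:315,250:400].astype(np.uint8),None,fx=4.5,fy=4.5,interpolation=cv2.INTER_CUBIC);cv2.imwrite('pics/e9.png',b)
E
```

```text
[None, (array([ 621.4, -252.9]), 23.3)]
hit False
grip t 79.5 p [ 621.7 -253.   104.2] F [1.7 0.9 0.4] w 45.0
lift t 80.6 p [ 620.6 -252.6  338.3] F [ 0.2  0.6 -0.2] w 45.3
near t 82.6 rack [  5.5 -50.1 236.5] F [ 0.1  0.4 -0.6] T [-0.04 -0.05  0.03] w 45.3
land True tip0 24.2 t 83.3 rack [  4.8 -50.  222.9] F [-0.5 -0.8  4.5] T [-0.01 -0.04 -0.05] w 45.1
up t 84.8 rack [  4.5 -49.9 338.9] F [-0.2  1.1  0. ] T [-0.03 -0.09  0.01] w 64.0
[None, None]
```

View pics/e9.png

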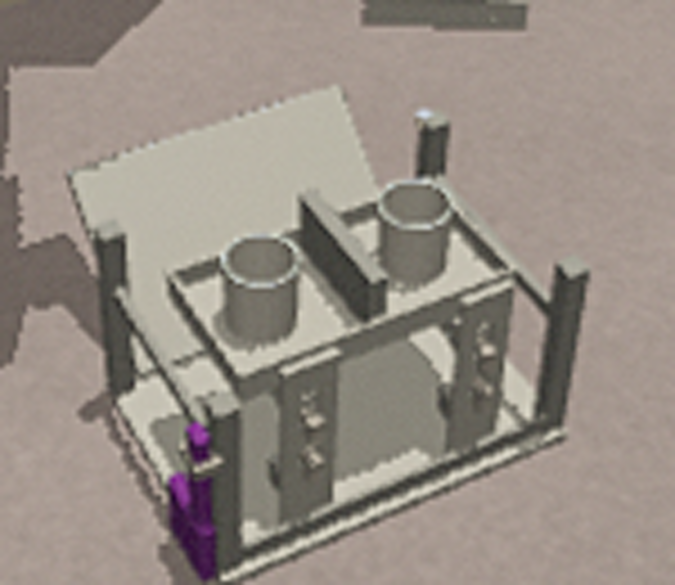

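View pics/t9.png

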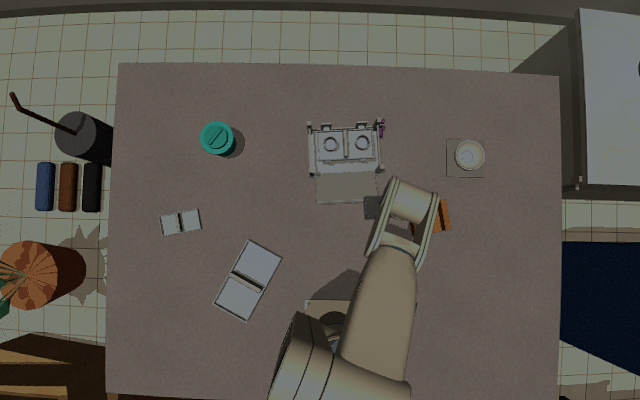

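Both cups stand upright, one in each half of the tray, at e9 (260,270) and (412,225). No others are left on the table. Now shut the flap.

```bash
python3 - <<'E'
from h import *
set_gripper(0)
def P(f,clear=0):
    x=-80-145*np.sin(f)-6*np.cos(f)-10-clear; z=12+145*np.cos(f)-6*np.sin(f)-18
    return rk(x,0,z)
env.reach(rk(-235,0,170),q(TH))
env.move_l(P(.85,20),rate=150);rs('at')
for f in(.85,.7,.55,.4,.27,.17,.1):
    env.move_l(P(f),rate=80);rs(f)
h=env.move_l(rk(-90,0,138),rate=25,f_stop=30);rs(f'shut {h}')
env.hold(.2);env.move_l(rk(-140,0,138),rate=150);rs('back')
env.move_l(rk(-140,0,240),rate=250)
env.reach([400,-180,330],q(TH));env.hold(.5)
s=viewer.camera('scene');t=viewer.camera('top');cv2.imwrite('pics/t10.png',t);cv2.imwrite('pics/s10.png',s)
cv2.imwrite('pics/e10.png',np.hstack([cv2.resize(s[185:315,250:390],(480,446)),cv2.resize(t[105:205,295:365],(312,446))]))
E
```

```text
at t 88.6 rack [-222.2   -0.6  165.8] F [-0.   0.4  0. ] T [ 0.03 -0.08  0.07] w 0.5
0.85 t 89.0 rack [-202.7   -0.   165.8] F [-4.1 -0.7  3.8] T [-0.1   0.55  0.02] w 0.6
0.7 t 89.4 rack [-1.877e+02  1.000e-01  1.817e+02] F [-4.7 -0.9  3.1] T [-0.13  0.68  0.03] w 0.2
0.55 t 89.8 rack [-1.704e+02 -1.000e-01  1.947e+02] F [-2.3 -0.9  0.4] T [-0.18  0.29 -0.02] w 0.8
0.4 t 90.2 rack [-151.4    0.   205.3] F [-0.8  0.1 -0.4] T [-0.05  0.1  -0.02] w 0.8
0.27 t 90.6 rack [-134.     0.   212.2] F [-0.5 -0.4 -0. ] T [-0.04  0.07 -0.03] w 0.9
0.17 t 91.0 rack [-119.9    0.   216. ] F [-0.5  0.   0.7] T [-0.04  0.   -0.03] w 0.5
0.1 t 91.2 rack [-110.    -0.   217.8] F [ 0.5  0.7 -0.6] T [-0.02  0.01  0.  ] w 0.1
shut True t 92.0 rack [-9.560e+01  2.000e-01  2.173e+02] F [ 0.3 -0.  -0. ] T [ 0.03 -0.01 -0.03] w 0.5
back t 92.6 rack [-1.394e+02 -1.000e-01  2.183e+02] F [-0.2  0.6 -0.5] T [ 0.05 -0.01  0.  ] w 0.2
```

View pics/e10.png

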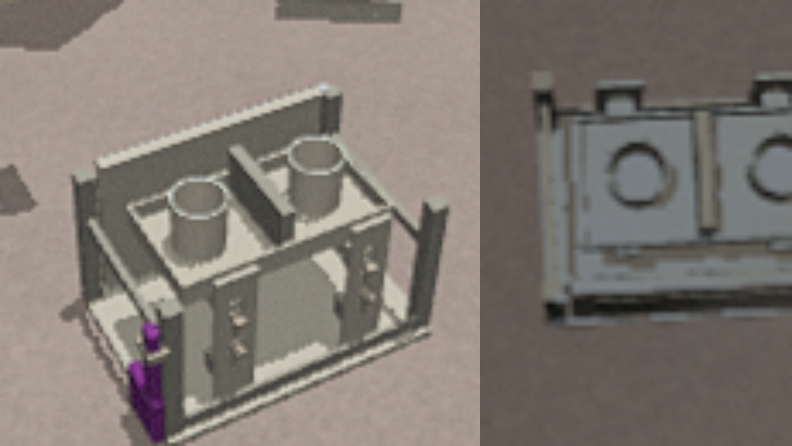

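```bash
python3 - <<'E'
from h import *
s0=np.load('pics/s.npy');t0=np.load('pics/t.npy');s=viewer.camera('scene').astype(float);t=viewer.camera('top').astype(float)
# flap top edge strip, bucket, bowl: pixel change since the start
for n,a,b,(x0,y0,x1,y1) in(('flap edge',s0,s,(279,208,345,236)),('bucket',t0,t,(195,115,245,160)),('bowl',t0,t,(442,132,490,182))):
    d=np.abs(a-b)[y0:y1,x0:x1].max(2);g=lambda i:i[y0:y1,x0:x1].mean(2).astype(np.float32)
    print(n,'px>25:',(d>25).sum(),'shift',np.round(cv2.phaseCorrelate(g(a),g(b)),3).tolist() if 0 else cv2.phaseCorrelate(g(a),g(b)))
workorder.sign_off();print(env.read_state()['time_s'])
E
```

```text
flap edge px>25: 180 shift ((-0.1854105352871045, 0.23826582763127213), 0.5510912830079043)
bucket px>25: 0 shift ((0.010966572022155674, 0.5081406052005839), 0.9776221045388116)
bowl px>25: 0 shift ((0.0032519003018336434, 0.004264389955388026), 0.9906402758508921)
the job is handed in; nothing more can be done
the job is handed in; nothing more can be done
```

The shelf is fitted in the rack and the job is handed in at about 94 s of the 210 s allowed; sign-off gave no verdict.

**What I did:**
- I pulled the flap open and hooked both caddy brackets into the uprights.
- I pressed each bracket down to a hard stop at about 25 N, then laid the middle-sized (190 x 100) tray on them.
- I stood both cups upright, one in each half of the tray. Only two cups were in view.
- I then pushed the flap shut.

**Last checks:**
- **Brackets:** both arms read z=115 at the back when pressed from above. The front touches read 112, about 3 mm lower, which I took to be overshoot of the force stop. I did not measure tray level directly.
- **Rack position:** touching the uprights agreed with my estimate to about 0.5 mm.
- **Tray:** its corners were within about 2 mm of the target in the top picture. Its edges looked turned by up to about 1°, which I left.
- **Flap:** the push stopped at the shut position (finger at rack x -95.6, -96 expected), and the last picture shows it upright. The edge strip moved only about 0.3 px from the starting picture. 180 pixels there did differ; I put that down to the tray and cups now behind the flap and did not look further. I inferred the catch snap from this and did not check it separately.
- **Bucket and bowl:** no pixels changed noticeably. The bucket's shift estimate still gave 0.5 px, which disagrees with that. I take it as noise, since the robot never came near the bucket.

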